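# Show the marked nut to the inspection camera with the swivel mirror

## Robot

A 6-joint arm with a two-finger parallel gripper is mounted at the origin on the work surface. World frame = base frame: x ahead of the robot, y to its left, z up, the work surface at z = 0. Lengths are in mm, angles in rad, forces in N, time in s.
With the tool pointing down it reaches from about 350 to 875 mm from the base axis. Payload 15.5 kg.
Tool frame: the origin (TCP) lies midway between the tips of the shut fingers; the grasp point (between the pads) lies 19 mm behind it; z points along the fingers, y is the direction in which the jaws open and shut (so a half turn about z gives the same grasp; the last joint's range is limited). The gripper opens to 85 mm and grips with 20 to 120 N. Pads are 22 mm wide; open, the fingers measure 114 mm over their backs; the gripper's body (76 mm by 85 mm) begins 54 mm behind the grasp point. The pads swing forward as they close: fully open they stand 13 mm farther back than shut.
Start: joints at [1.111, 0.494, 1.345, -0, 1.302, -0.096], TCP at [222.972, 583.875, 231.277] pointing down, gripper open.
Joint ranges: [-2.91, 2.91], [-0.82, 2.16], [0.22, 2.67], [-1.22, 4.37], [0.12, 2.79], [-3.08, 3.08]. Speed limits (rad/s): [1.89, 1.89, 2.57, 3.01, 3.01, 3.01].

## Interface

Orientations are given as a rotation vector (axis times angle).
In Python, from plant import bot gives the robot as it stands.
- The arm moves only by the tool apply_moves, never from a script. Its argument "rows" is a list that holds one entry, the list of rows, each a list of 5 numbers: the opening in per cent of the stroke, from 0 (shut) to 100 (fully open), then the shift along the tool's x, y, z in mm, then the turn about the tool's z in degrees. A call has exactly 5 rows; each row is the pose to reach, as a shift and turn from the pose commanded when the call began, along the tool's axes at that moment; what a row does not reach only later rows make up. A row lasts 1/8 s, in which the tool goes at most 62.5 mm and 10.7 degrees, less where a joint would pass 70% of its speed; a pose out of reach is approached as far as the arm can. A call with a gripper value outside its range is refused whole. The fingers move at their own pace and stop on an object; the grip force is fixed at half the most. Time passes only in rows, so rows that repeat a pose let the fingers close, or fill a call up. It gives the time, the measured TCP pose, the force and the opening at its end, in the units of the state.
- bot.get_obs(): the state, without advancing time (a new reading comes with each control period).
- bot.capture(name): name is "scene" or "top"; returns the picture (480x640x3 uint8, red, green, blue); there is no depth.
- bot.camera_model(name): a dict with "fovy" (degrees; the focal length in pixels is half the picture's height over the tangent of half this angle, whatever the lens; pixels are square), "cx", "cy" (the principal point, pixels), "pose" (4x4, takes a point from camera to world coordinates). Camera axes: x right, y down, z forward; pixel columns grow to the right and rows downward; lengths in mm; the calibration is good to about 2 mm. A picture is of the moment at which its call begins. camera_model takes no time and is no camera call.
- bot.job_done(): hands the job in, once; it reports no verdict.
Trained networks look in the newest picture that a camera, given by its name, has taken for a name from the list of things; names that differ only in an ending like _2 or _b are one class to them, and where a whole thing is asked for, a point or a joint stands for the part that bears it (a point fixed in the world has none). Each returns a list of dicts, best first, with "p" (0 to 1); they miss things now and then, are a little off and sometimes report something else, mostly with a low value. They report only what shows in the picture. A call takes as long as a camera call.
- bot.cut_out(camera, target): "region" (480x640 bool, what is visible of it) and "extent" ([left, top, right, bottom] in pixels, round what is visible of it).
The state is a dict: "t": time; "joint_positions": joint angles; "dq": joint speeds; "joint_torque": joint torques, N m; "position": TCP position; "tool_rot": TCP orientation; "force": force on the tool from outside, world axes, zero at the start; "wrist_torque": the same for the moment, N m; "gripper_width": finger opening in mm.
Only numpy, scipy, OpenCV 4.12 (cv2) and the standard library are available. Lean on these libraries where they do the work, as an engineer would, in place of code of your own. Each camera call takes 0.05 s, during which the arm holds its last target.

## Task

Take the yellow ball on the lever of the mirror rod, slide the rod until the mirror is under the slotted panel in line with the orange nut, and swing the lever against its spring until the camera, looking into the mirror, has the orange nut in the middle of the mirror. Finish while still holding the lever at that angle (it springs back if let go); leave the clamped orange bolt and the loose things around the rig where they are.

Things in the scene. Friction and masses are not known exactly. Their poses are not given: they have to be found in the camera images.
- knob (a point): Centre of the yellow ball, 28 mm across, on top of the lever: a 9 mm bar, 115 mm from the rod's axis to the ball's centre. It lies 300 mm from the mirror centre, back along the rod (-y of lens), at rest about 165 mm above the table. Pinch it from above, best with the fingers closing along the rod: it then pivots between them as the lever swings.
- mirror_centre (a point): Centre of the mirror's face (60 mm along the rod, 50 mm across, black frame), on the rod's axis, 70 mm above the table; it turns with the lever. With the lever upright the mirror's normal points half-way between straight up and the camera; leaning the lever toward the camera by an angle turns the normal toward the camera by the same angle.
- sight (a point): The camera's line of sight after the mirror, worked out from the mirror's angle (nothing is seen there): origin at the mirror centre, z axis along the reflected line, y axis along the rod. Straight up when the lever is upright; it leans by twice the lever's angle, to the same side.
- nut (a point): Centre of the lower face of the orange nut, 28 mm across, under the panel, 155 mm above the table (85 mm above the rod's axis). Its bolt is clamped in the panel's slot, which runs at right angles to the rod, up to 60 mm to either side of the rod's vertical plane. Do not shift it.
- bolt_head (a point): Top centre of the bolt's orange head, 28 mm across, above the panel, straight above the nut, 191 mm above the table. The panel (240 mm along the slot, 128 mm along the rod, top at 177 mm, underside at 165 mm) stands on four round posts.
- lens (a point): Centre of the lens of the small black inspection camera, 185 mm beside the rod's axis, at its height (70 mm), in the plane of the slot, looking squarely at the rod. Axes: x from the rod toward the camera (along the slot), y along the rod from the lever end to the mirror end, z up.
- rod (a joint): How far the rod is slid in toward the panel, m: 0 out, 0.16 fully in, along +y of lens. Takes about 1.5 N. The 13 mm steel rod lies level, its axis 70 mm above the table, in two aluminium bearing blocks 92 mm high on a blue base (88 mm over both along the rod, 50 mm across).
- wand (a joint): Lever angle, rad: 0 at its rest stop (0.6 rad from upright, away from the camera), 0.6 upright, growing toward the camera, 1.2 at the other stop. A spring of 0.2 N m/rad drives it back to rest: about 0.7 N at the ball at rest, 2 N at 0.9 rad.
- glue: Loose white glue bottle, 56 mm across, 120 mm high; origin under its centre. Leave alone.
- tape: Loose yellow tape measure, 65 x 35 x 60 mm; origin under its centre. Leave alone.
- square: Loose try square lying flat, steel blade 160 mm, wooden stock 100 mm; origin at the blade's middle, underneath. Leave alone.
- jigsaw: Loose orange jigsaw, 150 x 70 x 160 mm; origin under its sole. Leave alone.
- pencil_cup: Loose blue cup, 80 mm across, 100 mm high; origin under its centre. Leave alone.
- screwdriver: Loose screwdriver lying on the table. Leave alone.
- offcut: Loose wood offcut, 110 x 60 x 40 mm; origin under its centre. Leave alone.

How it is judged:
By the outcome, as a careful person would: the job done as asked, in the order asked, and still so for the second after the job is handed in, while the arm keeps its last pose, push and grip.
It also fails if it takes over 38 s, if anything falls off the work surface, if the arm or the gripper's body presses on something with over 40 N, if the wrist force passes 120 N, or if a joint passes its speed limit or range.

## Working session

There is one attempt and no reset: what is moved stays moved. The work goes in short steps, Python scripts to look and compute and a tool call to move; the robot and the scene stay as the last step left them, time stands still between calls to the robot, and variables do not carry over. Pictures are saved under pics/ and viewed, and the job is handed in when it is done.

Besides the shell and the picture viewer there is one more tool, called as name([rows], argument=value, ...), one row to a line, values as JSON. apply_moves: Moves the arm, as the interface text tells. Its arguments: {"type":"object","properties":{"rows":{"type":"array"}},"required":["rows"]}

```bash
ls; mkdir -p pics; python3 - <<'E'
from plant import bot
import cv2
o=bot.get_obs();print(o)
for n in("scene","top"):
    im=bot.capture(n);cv2.imwrite(f"pics/{n}0.png",im[:,:,::-1]);print(n,bot.camera_model(n))
E
```

```text
pics
{'t': 0.0, 'joint_positions': array([ 1.11049842e+00,  4.94174403e-01,  1.34616323e+00, -1.66090307e-06,
        1.30249044e+00, -9.55324939e-02]), 'dq': array([-9.01750427e-04, -5.52417414e-05, -4.28423870e-04,  8.88260793e-04,
       -5.48488965e-04, -5.95392184e-05]), 'joint_torque': array([ 7.44238077e-04, -8.82162452e+01, -3.83889341e+01,  2.52360223e-04,
        1.00022097e-02,  1.45654974e-05]), 'position': array([222.80587828, 583.53665005, 230.69483726]), 'tool_rot': array([-5.69738971e-01, -3.08915500e+00,  1.86662330e-03]), 'force': array([ 0.10500392, -1.10585296,  0.19123797]), 'wrist_torque': array([0.01993376, 0.0306606 , 0.02646225]), 'gripper_width': 85.28580926535726}
scene {'fovy': 46.14138130555485, 'cx': 326.40202548800346, 'cy': 240.1470954873809, 'pose': array([[ 7.38448649e-01,  5.49138215e-01, -3.91332102e-01,
         1.12269577e+03],
       [ 6.74197915e-01, -6.11838992e-01,  4.13654710e-01,
        -6.37009507e+02],
       [-1.22786298e-02, -5.69298049e-01, -8.22039516e-01,
         1.38349679e+03],
       [ 0.00000000e+00,  0.00000000e+00,  0.00000000e+00,
         1.00000000e+00]])}
top {'fovy': 49.001136372115724, 'cx': 314.5522631256688, 'cy': 244.47651545375192, 'pose': array([[ 2.75711054e-02, -9.96559510e-01,  7.81599410e-02,
         3.91302058e+02],
       [-9.99482436e-01, -2.61865187e-02,  1.86849090e-02,
        -4.42397681e+01],
       [-1.65738870e-02, -7.86346518e-02, -9.96765719e-01,
         1.59995033e+03],
       [ 0.00000000e+00,  0.00000000e+00,  0.00000000e+00,
         1.00000000e+00]])}
```

View pics/scene0.png

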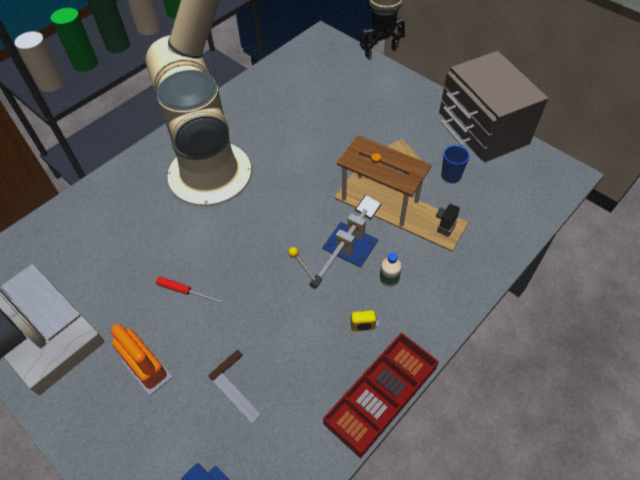

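View pics/top0.png

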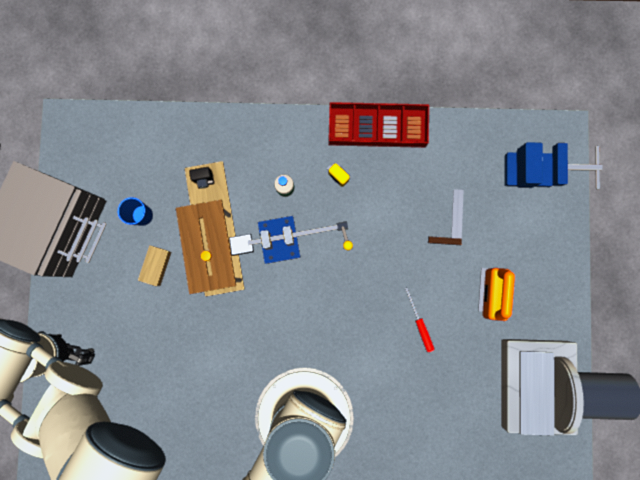

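```bash
cat > h.py <<'E'
import numpy as np,cv2
from plant import bot
def ray(c,u,v):
    m=bot.camera_model(c);f=240/np.tan(np.radians(m["fovy"]/2));P=np.array(m["pose"])
    d=P[:3,:3]@np.array([(u-m["cx"])/f,(v-m["cy"])/f,1]);return P[:3,3],d/np.linalg.norm(d)
def atz(c,u,v,z):
    o,d=ray(c,u,v);return o+d*(z-o[2])/d[2]
def proj(c,p):
    m=bot.camera_model(c);f=240/np.tan(np.radians(m["fovy"]/2));P=np.array(m["pose"])
    q=P[:3,:3].T@(np.array(p)-P[:3,3]);return np.array([f*q[0]/q[2]+m["cx"],f*q[1]/q[2]+m["cy"]])
def tri(uv):
    A=np.zeros((3,3));b=np.zeros(3);R=[]
    for c,u,v in uv:
        o,d=ray(c,u,v);M=np.eye(3)-np.outer(d,d);A+=M;b+=M@o;R.append((o,d))
    p=np.linalg.solve(A,b);return p,[np.linalg.norm(np.cross(p-o,d)) for o,d in R]
E
python3 - <<'E'
from h import *
for c in("top","scene"):
    for n in("knob","bolt_head","lens","mirror_centre","rod"):
        for r in bot.cut_out(c,n)[:2]:
            g=r["region"];ys,xs=np.nonzero(g);print(c,n,round(r["p"],2),r["extent"],len(xs),xs.mean().round(1),ys.mean().round(1))
E
```

```text
top knob 0.97 [227.2, 220.7, 354.4, 259.0] 582 275.4 241.3
top knob 0.59 [202.5, 248.5, 211.9, 258.4] 70 205.9 255.6
top bolt_head 0.45 [201.2, 253.1, 212.4, 260.6] 96 205.9 255.7
top lens 0.7 [116.4, 198.0, 151.0, 226.0] 729 134.1 212.1
top lens 0.68 [177.9, 158.4, 247.3, 295.5] 6494 208.3 232.5
top mirror_centre 0.83 [228.0, 220.1, 352.7, 255.0] 579 276.6 241.1
top rod 0.74 [228.4, 223.7, 354.6, 256.7] 993 281.7 238.5
scene knob 0.56 [285.0, 195.1, 380.7, 287.0] 600 336.8 236.7
scene lens 0.86 [335.3, 134.0, 467.7, 252.7] 7308 396.6 191.9
scene mirror_centre 0.73 [284.9, 196.0, 380.9, 289.4] 738 337.5 238.1
scene rod 0.87 [288.4, 194.2, 378.3, 287.3] 868 338.0 240.0
```

```bash
python3 - <<'E'
from h import *
t=cv2.imread("pics/top0.png");s=cv2.imread("pics/scene0.png")
cv2.imwrite("pics/tz.png",cv2.resize(t[150:310,165:365],None,fx=4,fy=4,interpolation=cv2.INTER_CUBIC)[:600])
cv2.imwrite("pics/sz.png",cv2.resize(s[125:295,280:480],None,fx=3.5,fy=3.5,interpolation=cv2.INTER_CUBIC))
C={}
for c,im,boxes in(("top",t,dict(knob=(335,235,360,258),bolt=(195,245,216,266))),("scene",s,dict(knob=(283,242,303,262),bolt=(366,150,386,167)))):
    h=cv2.cvtColor(im,cv2.COLOR_BGR2HSV)
    for k,(x0,y0,x1,y1) in boxes.items():
        q=h[y0:y1,x0:x1];lo,hi=((22,150,120),(34,255,255)) if k=="knob" else((10,215,150),(22,255,255))
        m=cv2.inRange(q,lo,hi);n,l,st,ce=cv2.connectedComponentsWithStats(m);i=1+st[1:,4].argmax()
        C[k,c]=ce[i]+[x0,y0];print(k,c,C[k,c],st[i])
for k in("knob","bolt"):
    print(k,tri([(c,*C[k,c]) for c in("top","scene")]),[atz(c,*C[k,c],165 if k=="knob" else 190) for c in("top","scene")])
E
```

```text
knob top [347.59459459 244.97297297] [ 8  6 10  9 74]
bolt top [208.55555556 256.5       ] [ 9  6  8 10 18]
knob scene [292.77464789 251.11267606] [ 5  5 10  9 71]
bolt scene [375.68085106 156.63829787] [ 6  4  9  7 47]
knob (array([ 503.71140211, -108.42882369,  168.78189061]), [np.float64(1.301859404717541), np.float64(1.3018594047175547)]) [array([ 504.8326558 , -107.58606969,  165.        ]), array([ 500.97166053, -107.80573382,  165.        ])]
bolt (array([463.67709799, 267.83968412, 193.5085148 ]), [np.float64(2.8785308272565078), np.float64(2.8785308272564727)]) [array([461.93596183, 266.39056509, 190.        ]), array([463.31991715, 273.03911868, 190.        ])]
```

View pics/tz.png

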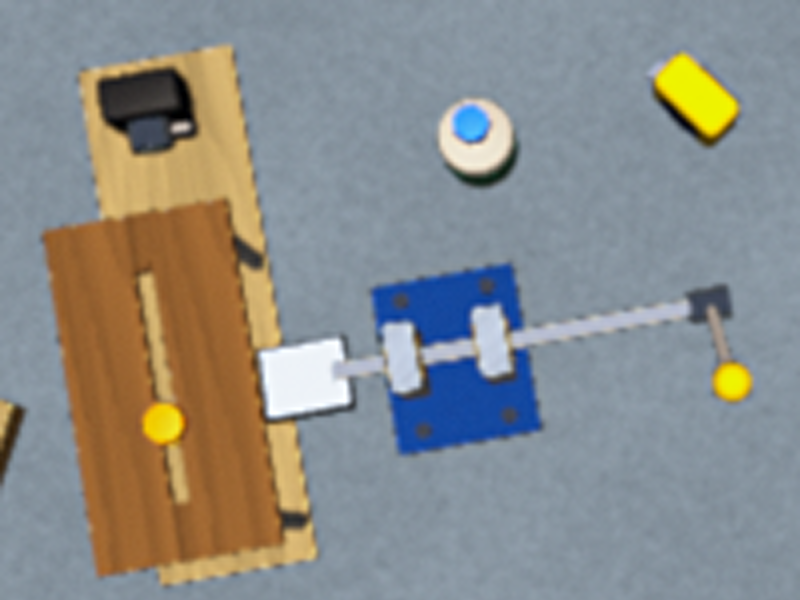

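View pics/sz.png

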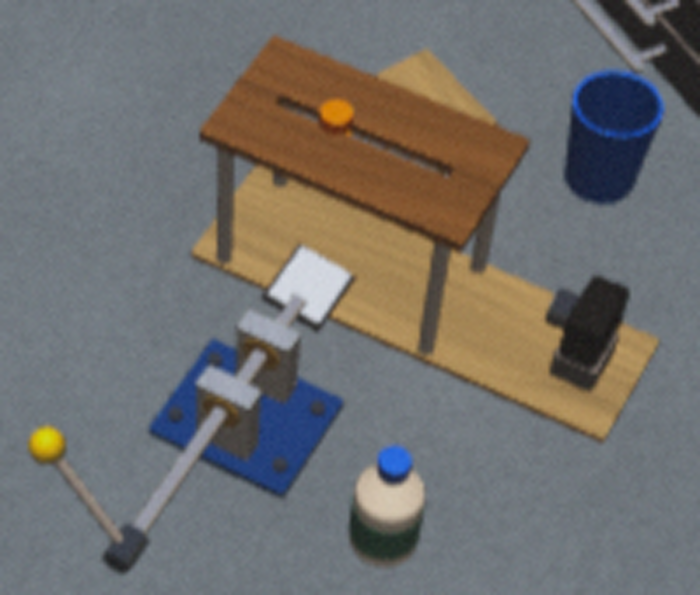

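```bash
python3 - <<'E'
from h import *
t=cv2.imread("pics/top0.png");s=cv2.imread("pics/scene0.png")
a=cv2.resize(t[195:299,170:250],None,fx=7,fy=5.7,interpolation=cv2.INTER_CUBIC)
b=cv2.resize(s[130:195,330:435],None,fx=7,fy=7,interpolation=cv2.INTER_CUBIC)
cv2.imwrite("pics/tz2.png",a);cv2.imwrite("pics/sz2.png",b)
E
```

```text
(no output)
```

View pics/tz2.png

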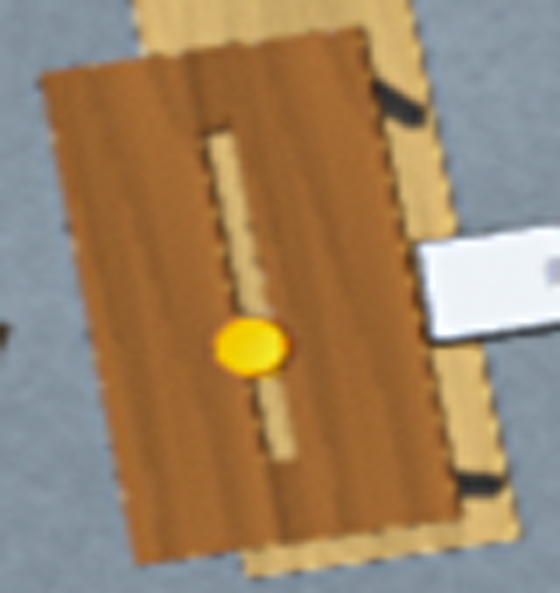

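View pics/sz2.png

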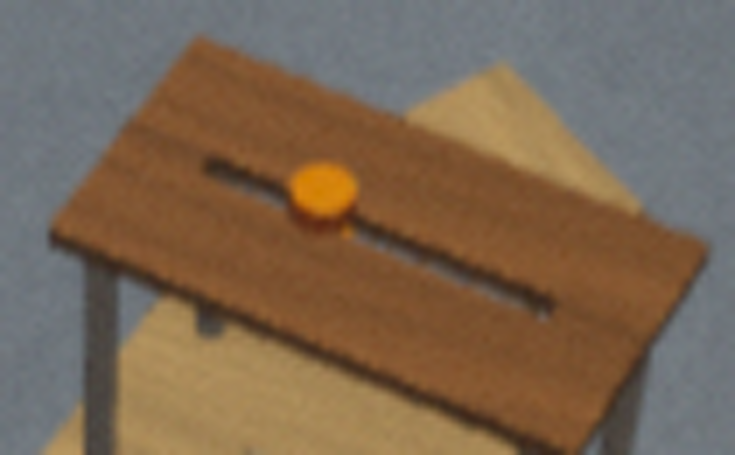

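```bash
cat > fit.py <<'E'
from h import *
from scipy.optimize import least_squares
t=cv2.imread("pics/top0.png").astype(float)
def up(p,f,o): return (np.array(p)+.5)/np.array(f)-.5+np.array(o)
T=lambda p:up(p,(7,5.7),(170,195)); S=lambda p:up(p,7,(330,130))
obs=[]
for p,q in(((42,75),(120,64)),((362,30),(120,-64)),((462,518),(-120,-64)),((138,565),(-120,64))): obs.append(("top",T(p),(*q,177)))
for p,q in(((708,247),(120,64)),((200,38),(-120,64)),((55,230),(-120,-64)),((578,440),(120,-64))): obs.append(("scene",S(p),(*q,177)))
bolt={"top":T((251,347)),"scene":S((323,190))}
knob={"top":(347.6,245),"scene":(292.8,251.1)}
# rod centreline rows by column, intensity-weighted vs the grey background
rodpts=[]
for u in range(297,334,2):
    vp=249.0+0-(0.172*(u-250))*1.0; v0=int(round(150+(368-0.172*((u-165)*4-342))/4))
    seg=t[v0-7:v0+8,u].sum(1); bg=np.median(np.r_[seg[:4],seg[-4:]]); w=np.clip(seg-bg-25,0,None)
    if w.sum()>50: rodpts.append((u,(w*np.arange(v0-7,v0+8)).sum()/w.sum()))
rodpts=np.array(rodpts)
def W(p,l):
    c,s=np.cos(p[2]),np.sin(p[2]); return np.array([p[0]+c*l[0]-s*l[1],p[1]+s*l[0]+c*l[1],l[2]])
a=.6
def res(p,full=False):
    # p: x,y,yaw,nutdx,slide offset, shifts
    sh={"top":p[5:7],"scene":p[7:9]}; r=[]
    P=lambda c,l:proj(c,W(p,l))+sh[c]
    for c,uv,l in obs: r+=list(P(c,l)-uv)
    for c in bolt: r+=list(P(c,(p[3],0,191))-bolt[c])
    for c in knob: r+=list(P(c,(-115*np.sin(a),p[4]-300,70+115*np.cos(a)))-knob[c])
    A=P("top",(0,-300+p[4],70));B=P("top",(0,-100,70));d=(B-A)/np.linalg.norm(B-A)
    rr=(rodpts-A)@np.array([-d[1],d[0]])
    if full: return np.array(r),rr
    return np.r_[r,rr*.5,p[5:]/1.0]
E
python3 - <<'E'
from fit import *
print(len(rodpts),np.polyfit(*rodpts.T,1))
for off in(0,1):
    f=least_squares(res,[463,268,.17,-20,-90,0,0,0,0],loss="soft_l1")
    r,rr=res(f.x,True);print(f.x.round(3));print(r.reshape(-1,2).round(2).tolist(),rr.round(2))
    try: print(np.sqrt(np.diag(np.linalg.inv(f.jac.T@f.jac)))*.5)
    except Exception as e: print(e)
    break
E
```

```text
19 [-1.70567829e-01  2.84116860e+02]
[ 4.89725e+02  2.79239e+02  2.05000e-01 -2.65110e+01 -8.15040e+01
 -3.50000e-02 -2.65000e-01 -1.21000e-01  1.01000e-01]
[[-0.28, -0.43], [-0.01, -0.84], [0.15, 0.1], [-0.18, 0.26], [0.67, -0.48], [-0.27, -0.53], [-0.99, -0.41], [-0.24, 1.96], [0.28, -0.01], [0.16, -0.29], [-0.08, 0.04], [0.76, 0.69]] [ 1.16 -0.02  0.32  0.41 -0.07  0.23  0.22 -0.08  0.51  0.14 -0.19  0.37
  0.08  0.18  0.35 -0.11  0.16  0.35 -0.11]
[1.20764574 1.19377969 0.00224796 1.15541116 1.24880313 0.41221318
 0.40612745 0.38463373 0.34286547]
```

```bash
cat > nav.py <<'E'
from h import *
from scipy.spatial.transform import Rotation as R
RIG=[489.725,279.239,.205]; SL=-81.5; DX=-26.5
def W(l):
    c,s=np.cos(RIG[2]),np.sin(RIG[2]);return np.array([RIG[0]+c*l[0]-s*l[1],RIG[1]+s*l[0]+c*l[1],l[2]])
def L(w):
    c,s=np.cos(RIG[2]),np.sin(RIG[2]);d=np.array(w)-[RIG[0],RIG[1],0];return np.array([c*d[0]+s*d[1],-s*d[0]+c*d[1],d[2]])
def ball(th,s): return W((115*np.sin(th),s-300,70+115*np.cos(th)))
def go(tcp):
    o=bot.get_obs();r=R.from_rotvec(o["tool_rot"]);M=r.as_matrix()
    d=M.T@(np.array(tcp)-o["position"]);ya=np.degrees(np.arctan2(M[1,1],M[0,1]))
    want=90+np.degrees(RIG[2]);t=-((want-ya+90)%180-90)
    print("t",o["t"],"pos",o["position"].round(1),"local",L(o["position"]).round(1),"F",o["force"].round(2),"w",o["gripper_width"].round(1),"tilt",M[:,2].round(3));print("shift",d.round(1),"turn",round(t,2))
E
python3 - <<'E'
from nav import *
b=ball(-.6,SL);print(b,ball(-.151,0));go(b+[0,0,60])
E
```

```text
[ 503.81163867 -107.49117203  164.91359571] [533.85828849 -18.00082102 183.69143173]Traceback (most recent call last):
  File "<stdin>", line 2, in <module>
  File "nav.py", line 13, in go
    print("t",o["t"],"pos",o["position"].round(1),"local",L(o["position"]).round(1),"F",o["force"].round(2),"w",o["gripper_width"].round(1),"tilt",M[:,2].round(3));print("shift",d.round(1),"turn",round(t,2))
                                                                                                                ^^^^^^^^^^^^^^^^^^^^^^^^
AttributeError: 'float' object has no attribute 'round'
```

```bash
sed -i 's/o\["gripper_width"\].round(1)/round(o["gripper_width"],1)/' nav.py; python3 - <<'E'
from nav import *
b=ball(-.6,SL);go(b+[0,0,66])
E
```

```text
t 0.6 pos [223.  583.8 231.3] local [-199.2  352.5  231.3] F [-0.34 -0.43  0.04] w 85.4 tilt [ 0. -0. -1.]
shift [-5.090e+02 -5.457e+02  4.000e-01] turn -32.65
```

apply_moves([
  [[100,-40,-43,0,-8],[100,-80,-86,0,-16],[100,-120,-129,0,-24],[100,-160,-172,0,-32.6],[100,-200,-215,0,-32.6]],
])

```text
t: 1.23
position: [333.6, 310.1, 231.5]
tool_rot: [-0.325, 3.124, 0.0]
force: [0.5, 0.0, 0.5]
gripper_width: 85.5
```

```bash
python3 - <<'E'
from nav import *
b=ball(-.6,SL);go(b+[0,0,66])
E
```

```text
t 1.225 pos [333.6 310.1 231.5] local [-146.6   62.   231.5] F [0.5  0.01 0.53] w 85.5 tilt [ 0.001  0.    -1.   ]
shift [ -80.7 -443.6    0.5] turn 0.12
```

apply_moves([
  [[100,-10,-55,0,0],[100,-20,-110,0,0],[100,-30,-165,0,0],[100,-40,-220,0,0],[100,-50,-275,0,0]],
])

```text
t: 1.85
position: [438.4, 50.7, 231.6]
tool_rot: [-0.32, 3.124, -0.0]
force: [1.2, 0.6, -0.8]
gripper_width: 85.5
```

```bash
python3 - <<'E'
from nav import *
b=ball(-.6,SL);go(b+[0,0,66])
E
```

```text
t 1.85 pos [438.4  50.7 231.6] local [ -96.8 -213.3  231.6] F [ 1.2   0.6  -0.79] w 85.5 tilt [ 0.001  0.    -1.   ]
shift [ -32.  -168.2    0.7] turn -0.06
```

apply_moves([
  [[85,-11,-56,0,0],[85,-22,-112,0,0],[80,-32,-168,0,0],[80,-32,-168,0,0],[80,-32,-168,0,0]],
])

```text
t: 2.48
position: [502.8, -105.3, 231.1]
tool_rot: [0.319, -3.125, -0.001]
force: [0.2, 0.5, 0.3]
gripper_width: 68.3
```

```bash
python3 - <<'E'
from nav import *
b=ball(-.6,SL);go(b+[0,0,-19])
for c in("top","scene"):
    im=bot.capture(c);u,v=proj(c,b).astype(int);z=im[v-50:v+50,u-60:u+60,::-1]
    cv2.imwrite(f"pics/{c}1.png",cv2.resize(z,None,fx=5,fy=5,interpolation=cv2.INTER_CUBIC));print(u,v)
E
```

```text
t 2.475 pos [ 502.8 -105.3  231.1] local [ -65.4 -379.2  231.1] F [0.22 0.46 0.31] w 68.3 tilt [-0.001  0.    -1.   ]
shift [-0.6 -2.4 85.2] turn -0.09
347 245
293 251
```

View pics/top1.png

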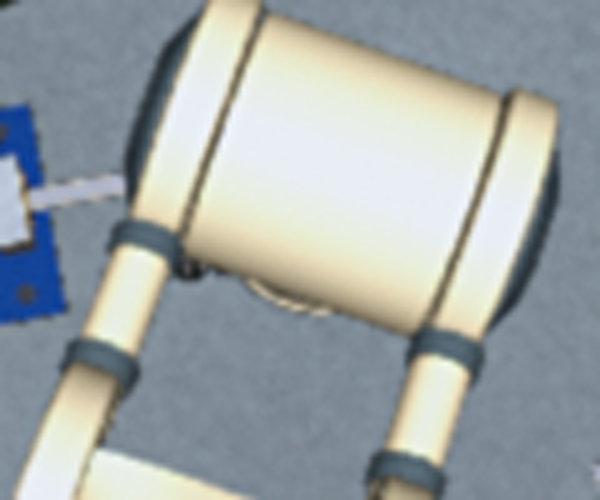

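View pics/scene1.png

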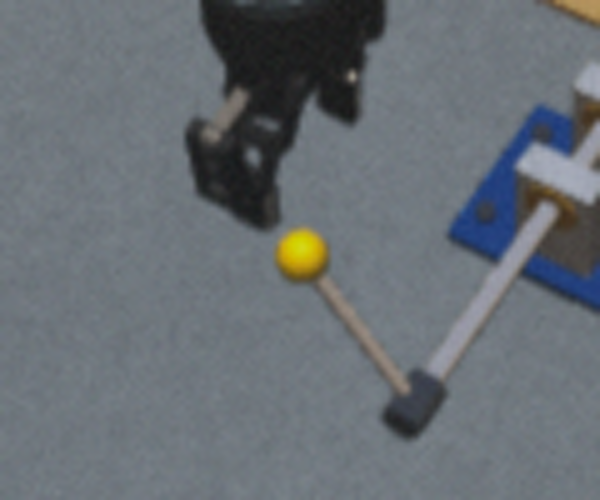

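apply_moves([
  [[80,0,-2,30,0],[80,0,-2,60,0],[80,0,-2,88,0],[80,0,-2,88,0],[80,0,-2,88,0]],
])

```text
t: 3.2
position: [504.0, -107.0, 144.3]
tool_rot: [-0.321, 3.124, -0.001]
force: [0.7, 0.1, -0.0]
gripper_width: 67.8
```

```bash
python3 - <<'E'
from nav import *
b=ball(-.6,SL);go(b+[0,0,-23])
for c in("scene",):
    im=bot.capture(c);u,v=proj(c,b).astype(int);z=im[v-50:v+50,u-60:u+60,::-1]
    cv2.imwrite(f"pics/{c}2.png",cv2.resize(z,None,fx=5,fy=5,interpolation=cv2.INTER_CUBIC));print(u,v)
E
```

```text
t 3.2 pos [ 504.  -107.   144.3] local [ -64.6 -381.1  144.3] F [ 0.69  0.14 -0.02] w 67.8 tilt [ 0.001 -0.    -1.   ]
shift [ 0.3 -0.4  2.4] turn 0.0
293 251
```

View pics/scene2.png

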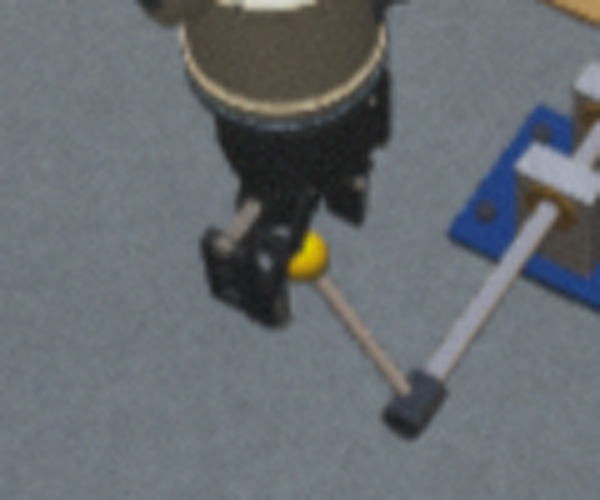

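apply_moves([
  [[0,0,0,2,0],[0,0,0,2,0],[0,0,0,2,0],[0,0,0,2,0],[0,0,0,2,0]],
])

```text
t: 3.88
position: [503.7, -107.6, 141.7]
tool_rot: [-0.32, 3.125, -0.0]
force: [-1.6, -0.9, 7.1]
gripper_width: 25.0
```

```bash
python3 - <<'E'
from nav import *
b=ball(-.6,SL);go(b+[0,0,-23])
for c in("scene",):
    im=bot.capture(c);u,v=proj(c,b).astype(int);z=im[v-50:v+50,u-60:u+60,::-1]
    cv2.imwrite(f"pics/{c}3.png",cv2.resize(z,None,fx=5,fy=5,interpolation=cv2.INTER_CUBIC));print(u,v)
E
```

```text
t 3.875 pos [ 503.7 -107.6  141.7] local [ -65.1 -381.6  141.7] F [-1.63 -0.94  7.11] w 25.0 tilt [ 0. -0. -1.]
shift [-0.1  0.1 -0.3] turn -0.05
293 251
```

View pics/scene3.png

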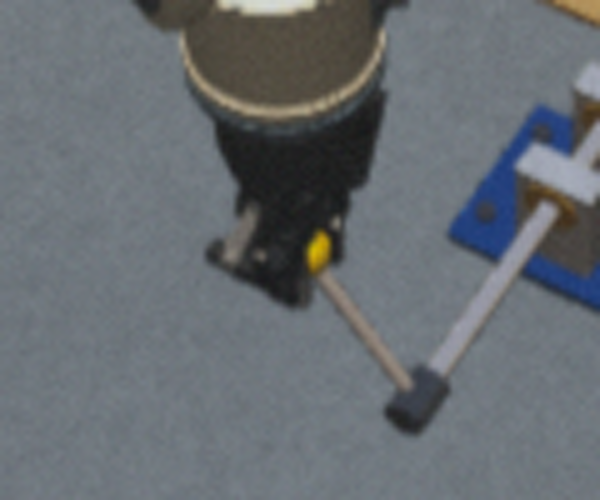

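apply_moves([
  [[0,0,8,1.5,0],[0,0,16,1.5,0],[0,0,24,1.5,0],[0,0,32,1.5,0],[0,0,40,1.5,0]],
])

```text
t: 4.55
position: [495.4, -68.5, 140.8]
tool_rot: [-0.32, 3.125, -0.001]
force: [-7.4, -2.9, 21.5]
gripper_width: 25.2
```

```bash
python3 - <<'E'
from nav import *
b=ball(-.6,0);go(b+[0,0,-23])
E
```

```text
t 4.55 pos [495.4 -68.5 140.8] local [ -65.3 -341.6  140.8] F [-7.4  -2.91 21.52] w 25.2 tilt [ 0.    -0.001 -1.   ]
shift [-0.3 41.6 -1.2] turn -0.04
```

apply_moves([
  [[0,0,8,-1.5,0],[0,0,16,-2.5,0],[0,0,25,-2.5,0],[0,0,34,-2.5,0],[0,0,41.5,-2.5,0]],
])

```text
t: 5.18
position: [487.0, -27.0, 142.2]
tool_rot: [0.32, -3.125, -0.0]
force: [2.8, -0.6, -3.9]
gripper_width: 25.0
```

```bash
python3 - <<'E'
from nav import *
b=ball(-.6,0);go(b+[0,0,-23])
for c in("scene","top"):
    im=bot.capture(c);cv2.imwrite(f"pics/{c}4.png",im[:,:,::-1])
    u,v=(375,210) if c=="scene" else (280,240);z=im[v-75:v+75,u-100:u+100,::-1]
    cv2.imwrite(f"pics/{c}4z.png",cv2.resize(z,None,fx=4,fy=4,interpolation=cv2.INTER_CUBIC))
E
```

```text
t 5.175 pos [487.  -27.  142.2] local [ -65.  -299.3  142.2] F [ 2.77 -0.57 -3.92] w 25.0 tilt [-0.  0. -1.]
shift [-0.1 -0.7  0.3] turn -0.04
```

View pics/scene4z.png

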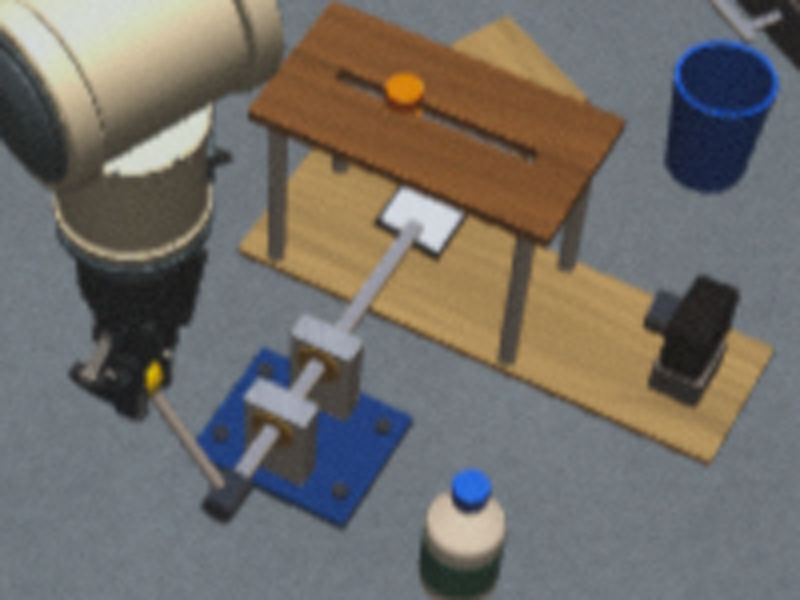

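View pics/top4z.png

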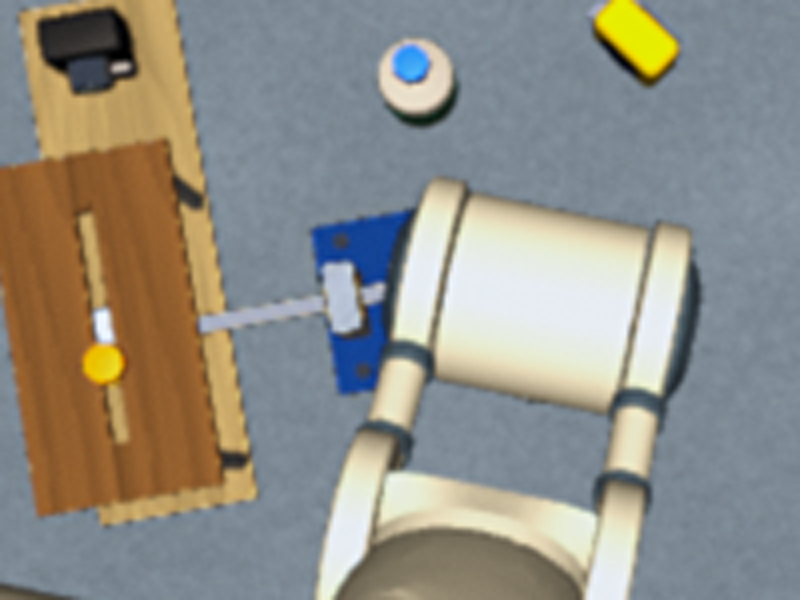

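apply_moves([
  [[0,-8.8,-0.2,-5.5,0],[0,-18.0,-0.4,-10.1,0],[0,-27.6,-0.5,-13.9,0],[0,-37.6,-0.7,-16.8,0],[0,-47.6,-0.7,-18.8,0]],
])

```text
t: 5.9
position: [534.5, -18.7, 161.3]
tool_rot: [0.32, -3.125, 0.0]
force: [-4.4, -0.0, -3.8]
gripper_width: 24.9
```

```bash
python3 - <<'E'
from nav import *
b=ball(-.151,0);go(b+[0,0,-22.7])
for c in("scene","top"):
    im=bot.capture(c);cv2.imwrite(f"pics/{c}5.png",im[:,:,::-1])
    u,v=(375,210) if c=="scene" else (280,240);z=im[v-75:v+75,u-100:u+100,::-1]
    cv2.imwrite(f"pics/{c}5z.png",cv2.resize(z,None,fx=4,fy=4,interpolation=cv2.INTER_CUBIC))
go(b+[0,0,-22.7])
E
```

```text
t 5.9 pos [534.5 -18.7 161.3] local [ -16.8 -300.8  161.3] F [-4.37 -0.02 -3.79] w 24.9 tilt [-0. -0. -1.]
shift [0.5 0.8 0.3] turn -0.05
t 6.0 pos [535.1 -18.6 161.2] local [ -16.2 -300.9  161.2] F [-2.32 -1.55 -0.98] w 25.1 tilt [ 0.001 -0.    -1.   ]
shift [1.1 0.9 0.2] turn -0.01
```

View pics/scene5z.png

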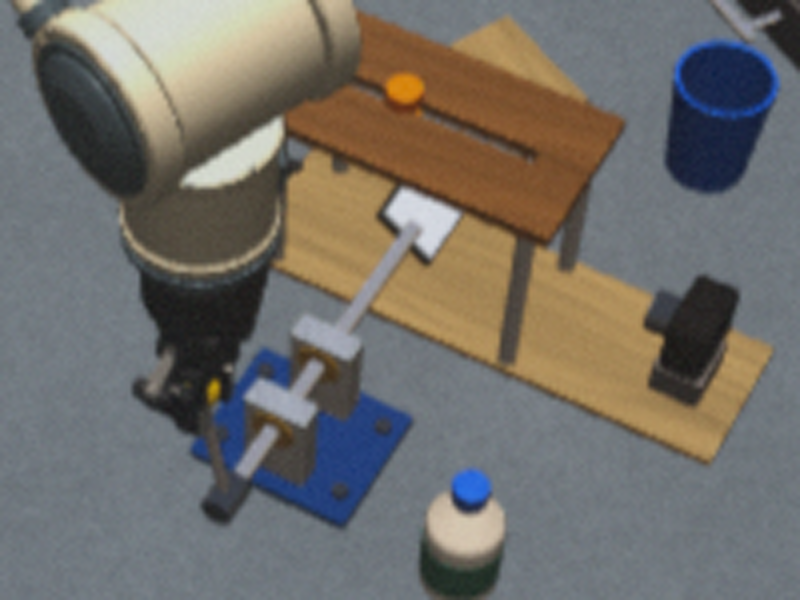

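View pics/top5z.png

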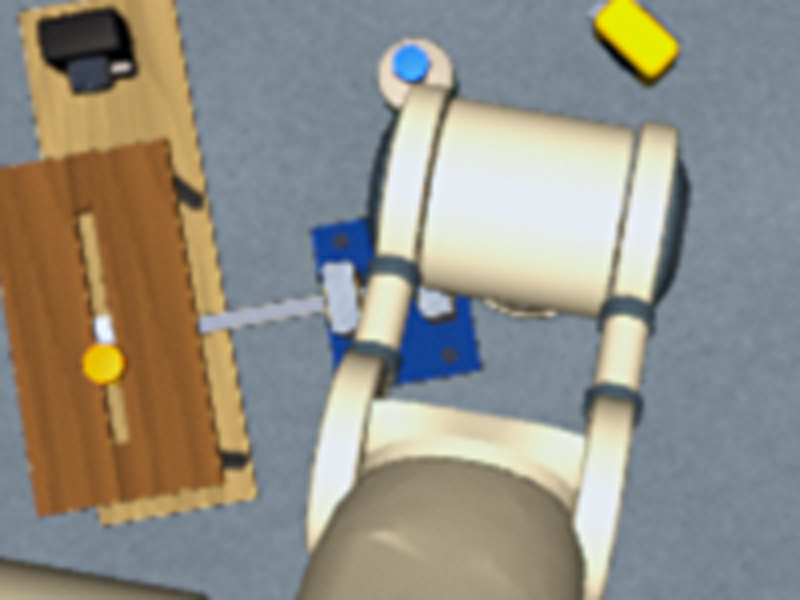

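apply_moves([
  [[0,0.8,0.8,0.2,0],[0,0.8,0.8,0.2,0],[0,0.8,0.8,0.2,0],[0,0.8,0.8,0.2,0],[0,0.8,0.8,0.2,0]],
])

```text
t: 6.62
position: [532.9, -18.1, 160.9]
tool_rot: [0.32, -3.125, -0.0]
force: [-1.7, -0.9, -1.2]
gripper_width: 25.0
```

```bash
python3 - <<'E'
from nav import *
b=ball(-.151,0);go(b+[0,0,-22.7])
c="scene";im=bot.capture(c)
k=np.ascontiguousarray(im[:,:,::-1]);u,v=330,230;f=10
z=cv2.resize(k[v-15:v+45,u-35:u+35],None,fx=f,fy=f,interpolation=cv2.INTER_CUBIC)
cv2.imwrite("pics/bar0.png",z)
sh=np.array([-.121,.101])
for th,col in((-.25,(255,0,0)),(-.148,(0,255,0)),(-.05,(0,0,255))):
    A,B=[proj(c,W((r*np.sin(th),-300,70+r*np.cos(th))))-sh for r in(12,100)]
    g=lambda p:tuple(int(x) for x in ((p-[u-35,v-15]+.5)*f))
    cv2.line(z,g(A),g(B),col,1)
cv2.imwrite("pics/bar.png",z)
go(b+[0,0,-22.7])
E
```

```text
t 6.625 pos [532.9 -18.1 160.9] local [ -18.3 -299.9  160.9] F [-1.66 -0.89 -1.22] w 25.0 tilt [-0.  0. -1.]
shift [-1.  -0.1 -0.1] turn -0.05
t 6.675 pos [532.9 -18.1 160.9] local [ -18.3 -299.9  160.9] F [-2.14 -0.91 -1.85] w 25.4 tilt [ 0. -0. -1.]
shift [-1.  -0.1 -0.1] turn -0.05
```

View pics/bar.png

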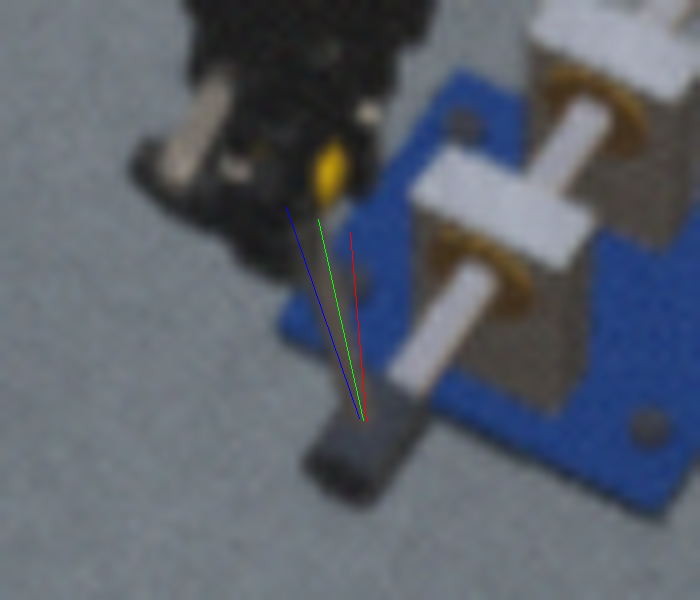

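apply_moves([
  [[0,-1.1,0,-0.2,0],[0,-1.1,0,-0.2,0],[0,-1.1,0,-0.2,0],[0,-1.1,0,-0.2,0],[0,-1.1,0,-0.2,0]],
])

```text
t: 7.3
position: [534.0, -17.8, 161.1]
tool_rot: [0.32, -3.125, -0.0]
force: [-2.3, -1.8, -1.1]
gripper_width: 25.1
```

```bash
python3 - <<'E'
from nav import *
b=ball(-.149,0);go(b+[0,0,-22.7])
im=bot.capture("scene");cv2.imwrite("pics/s6.png",im[:,:,::-1]);im=bot.capture("top");cv2.imwrite("pics/t6.png",im[:,:,::-1])
go(b+[0,0,-22.7])
E
```

```text
t 7.3 pos [534.  -17.8 161.1] local [ -17.2 -299.9  161.1] F [-2.27 -1.8  -1.14] w 25.1 tilt [-0.  0. -1.]
shift [-0.1 -0.1  0. ] turn -0.05
t 7.4 pos [534.  -17.8 161.1] local [ -17.1 -299.9  161.1] F [-3.73 -1.83 -1.99] w 25.1 tilt [ 0. -0. -1.]
shift [-0.  -0.1  0.1] turn -0.05
```

View pics/s6.png

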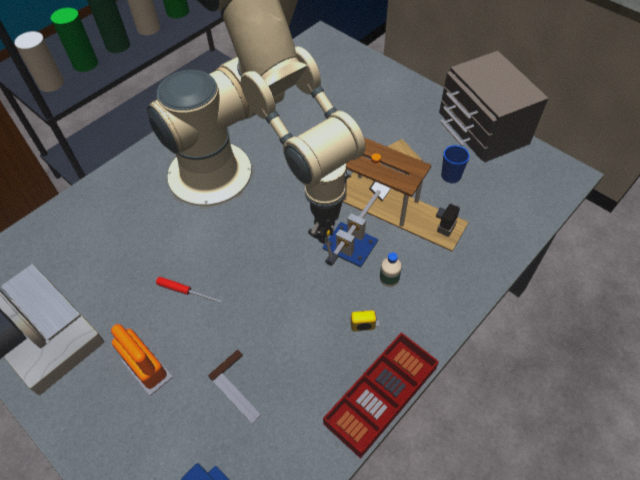

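```bash
python3 - <<'E'
from nav import *
k=cv2.imread("pics/s6.png");f=10;u0,v0=345,145
z=cv2.resize(k[v0:v0+60,u0:u0+75],None,fx=f,fy=f,interpolation=cv2.INTER_CUBIC)
sh=np.array([-.121,.101]);g=lambda p:tuple(int(x) for x in((p-[u0,v0]+.5)*f))
for lc in(-.149,):
    a=np.pi/4-lc  # tangent tilt: normal at 45deg+th toward +x
    n=np.pi/4+lc;tx=np.array([np.cos(n),-np.sin(n)])
    P=[proj("scene",W((s*25*tx[0],y,70+s*25*tx[1])))+sh for s,y in((-1,-30),(1,-30),(1,30),(-1,30))]
    for i in range(4):cv2.line(z,g(P[i]),g(P[(i+1)%4]),(0,255,0),1)
cv2.circle(z,g(proj("scene",W((-26.3,0,191)))+sh),3,(255,0,0),-1)
cv2.imwrite("pics/mz.png",z)
E
```

```text
(no output)
```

View pics/mz.png

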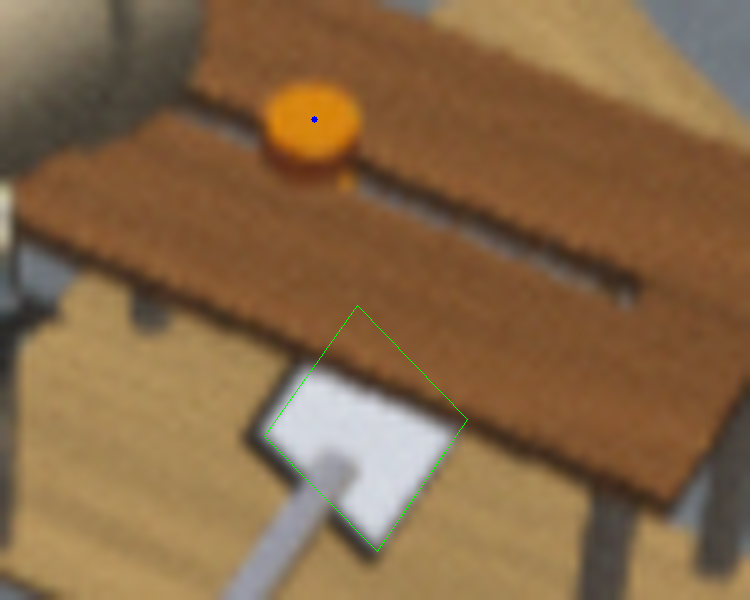

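```bash
python3 -c "
from plant import bot
print(bot.job_done());o=bot.get_obs();print(o['t'],o['position'],o['gripper_width'])"
```

```text
the job is handed in; nothing more can be done
None
the job is handed in; nothing more can be done
```

I handed the job in at about 7.4 s, still holding the lever by its ball. The mirror is slid in line with the orange nut and the lever is at the angle I worked out for the nut. I have no view through the inspection camera, so "nut in the middle of the mirror" rests on measurement, not on seeing it.

- **Moves:** I fitted the rig's pose to both camera pictures. I then pinched the ball from above with the jaws along the rod, slid the rod about 82 mm in, and swung the lever from 0.6 to about 0.149 rad from upright, away from the camera (wand about 0.45). That points the sight line about 26 mm to that side of the rod's plane, where I measured the nut.
- **Last checks:** The hand was within 0.1 mm of the planned pose, with a few newtons on it. The predicted mirror outline lay within about half a pixel of the real mirror, and the predicted bolt-head point fell in the middle of the head. I did no before-and-after comparison for the bolt or the loose things, but they look unmoved in the last picture.
- **What disagreed:**
    - Two estimates of the nut's offset differed by about 1 mm (26.5 and 25.3 mm). I aimed between them.
    - The lever bar in the picture lay 0.5 to 0.8 pixel beside its predicted line, but nearly parallel to it. I took that picture just before the last 1.1 mm correction.
    - The opening read 25 mm on the 28 mm ball, which I did not explain. I saw no sign of slipping.
    - Early in the slide I pressed the lever onto its stop with about 21 N by mistake and eased off at once.

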